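Stir the last go stone into the polishing bowl

TASK

Take the last clamshell stone from the bamboo drying rack and lower it into the jade-green bowl, letting go only when it is inside, below the rim. Then draw the wooden rod out of its stoneware pot, put its thick end down among the balls, near the floor, and stir clockwise (seen from above) for at least three full turns, about midway between the bowl's centre and its wall so that the stones in it are really shifted, without shoving the bowl along the table or spilling anything. Put the rod back in its pot, thick end down, and leave the other things on the table alone.

Things in the scene. Friction and masses are not known exactly. Their poses are not given: they have to be found in the camera images.
- bowl: Loose round jade-green ceramic bowl, 0.85 kg, 176 mm across the rim and 66 mm high; wall 7 mm thick, flaring. Origin: centre of its underside; z up. Its flat inner floor lies 8 mm above the origin and has a radius of 60 mm; the mouth's inner radius is 81 mm. It stands on the table and slides if pushed with some 3 to 8 N.
- stone: The last go stone in the rack: white, biconvex clamshell disc, 23 mm in diameter, 11 mm thick at the middle, edge about 2 mm thick, 10 g. Origin: its centre; z: its axis of symmetry. On edge in the rack, axis along the rack's x, centre 43 mm above the table and 15 mm along +x from the rack's origin. Grip its rim from above across the rack's y, draw straight up.
- stone_b: A go stone like the one in the rack, lying flat in the bowl at the start. Origin: its centre, z: its axis.
- stone_c: A second go stone lying flat in the bowl at the start. Origin: its centre, z: its axis.
- ball1: Matt grey porcelain polishing ball, 20 mm in diameter, 11 g, in the bowl (one of five: at the start one lies in the middle, the others and the two stones in a loose ring about 34 mm from the centre). Origin: its centre.
- ball2: Matt grey porcelain polishing ball, 20 mm in diameter, 11 g, in the bowl (one of five: at the start one lies in the middle, the others and the two stones in a loose ring about 34 mm from the centre). Origin: its centre.
- ball3: Matt grey porcelain polishing ball, 20 mm in diameter, 11 g, in the bowl (one of five: at the start one lies in the middle, the others and the two stones in a loose ring about 34 mm from the centre). Origin: its centre.
- ball4: Matt grey porcelain polishing ball, 20 mm in diameter, 11 g, in the bowl (one of five: at the start one lies in the middle, the others and the two stones in a loose ring about 34 mm from the centre). Origin: its centre.
- ball5: Matt grey porcelain polishing ball, 20 mm in diameter, 11 g, in the bowl (one of five: at the start one lies in the middle, the others and the two stones in a loose ring about 34 mm from the centre). Origin: its centre.
- rack: Fixed bamboo drying rack, 174 mm long (its x), 66 mm wide at its two feet, 66 mm high. Two rails along x at y = +7 and -7 mm (tops 33 mm above the table) carry pairs of upright rungs 5 mm thick every 15 mm, tops 66 mm up; all within 10.5 mm of the long middle plane. End boards 30 mm wide and 58 mm high. One stone stands in it on edge. Origin: centre of the underside.
- pot: Fixed brown stoneware pot, a round tube with a floor: 54 mm outside diameter, 80 mm high, inside 36 mm wide, inner floor 6 mm above the table. Holds the rod. Origin: centre of the underside, z up.
- rod: Turned wooden stirring rod, 206 mm, 45 g: foot 20 mm thick and 23 mm long with a flat end, neck 12 mm thick, round handle 16 mm thick from 136 to 204 mm. Leans about 0.26 rad in the pot, to the robot or a side, foot on the floor, neck on the rim; handle 140 to 205 mm above the table. Grip it along its axis at any angle. Origin: on its axis, 31 mm from the foot's end; z: along it to the handle.
- rod_tip (a point): Middle of the flat end of the rod's foot. Pressed down on top of a ball or a stone the rod slips up through the grip: lower it where there is room between them.
- rod_grip (a point): On the rod's axis in the middle of the handle, 168 mm from the foot's end.
- sanding_stone: Bystander: grey sanding stone, 50 x 150 x 26 mm, on the table beyond the bowl. Origin: centre of the underside.
- burnisher: Bystander: burnisher with a dark horn handle and a steel point, 180 mm long, 22 mm thick, lying on the table on the near side of the bowl. Origin: under its middle; x: towards the steel point.

How it is judged:
By the outcome, as a careful person would: the job done as asked, in the order asked, and still so for the second after the job is handed in, with the robot touching nothing.
It also fails if it takes over 72 s, if anything falls off the work surface, if the arm or the gripper's body presses on something with over 40 N, if the wrist force passes 120 N, or if a joint passes its speed limit or range.

ROBOT

A 6-joint arm with a two-finger parallel gripper is mounted at the origin on the work surface. World frame = base frame: x ahead of the robot, y to its left, z up, the work surface at z = 0. Lengths are in mm, angles in rad, forces in N, time in s.
With the tool pointing down it reaches from about 350 to 975 mm from the base axis. Payload 7.1 kg.
Tool frame: the origin (TCP) lies midway between the tips of the shut fingers; the grasp point (between the pads) lies 19 mm behind it; z points along the fingers, y is the line along which they close (so a half turn about z gives the same grasp; the last joint's range is limited). The gripper opens to 88 mm and grips with 3 to 60 N. Pads are 20 mm wide; open, the fingers measure 115 mm over their backs; the gripper's body (75 mm by 178 mm) begins 61 mm behind the grasp point.
Start: joints at [1.082, 0.423, 1.63, -0, 1.089, -0.019], TCP at [282.91, 557.285, 222.675] pointing down, gripper open.
Joint ranges: [-3, 3], [-0.9, 2.11], [0.09, 2.58], [-1.31, 4.45], [0.11, 2.69], [-2.54, 2.54]. Speed limits (rad/s): [2.39, 2.39, 3.01, 3.14, 3.14, 3.14].

INTERFACE

Orientations are given as a rotation vector (axis times angle).
In Python, from workcell import ctrl gives the robot as it stands. The module is installed in compiled form; this text tells all that it offers.
- The arm moves only by the tool servo_tool, never from a script. Its argument "increments" is a list of rows, each a list of 7 numbers: the shift along the world's x, y, z in cm, then the turn, a rotation vector about the world's x, y, z in degrees, then the opening, from -1 (shut) to 1 (fully open). A call has 1 to 20 rows; each row is the pose to reach, as a shift and turn from the pose commanded when the call began; what a row does not reach only later rows make up. A row lasts 1/12 s, in which the tool goes at most 41.7 mm and 7.16 degrees, less where a joint would pass 70% of its speed; a pose out of reach is approached as far as the arm can. A call with a gripper value outside its range is refused whole. The fingers move at their own pace and stop on an object; the grip force is fixed at half the most. Time passes only in rows, so rows that repeat a pose let the fingers close. It gives the time, the measured TCP pose, the force, the opening and the grip force at its end, in the units of the state.
- ctrl.get_obs(): the state, without advancing time (a new reading comes with each control period).
- ctrl.get_image(name): name is "scene" or "top" or "wrist"; returns a dict with "image" (384x512x3 uint8, red, green, blue), "fx", "fy", "cx", "cy" (pixels), "k1" (the pictures are not rectified: a ray, as slopes to the right and down, at radius r is drawn at 1 + k1 r^2 times it, then the intrinsics apply), "extrinsics" (4x4, takes a point from camera to world coordinates); the wrist camera has in their place "tool_from_camera" (4x4, takes a point from camera to tool coordinates, whose origin is the TCP and whose axes are the flange's). Camera axes: x right, y up, looking along -z (the intrinsics and any distortion apply to the point x, -y, -z); pixel columns grow to the right and rows downward; lengths in mm; the calibration is good to about 2 mm. A picture is of the moment at which its call begins: read the wrist's pose just before it. There is no depth.
- ctrl.close_job(): hands the job in; it is judged then, once.
The state is a dict: "t": time; "qpos": joint angles; "qvel": joint speeds; "joint_torque": joint torques, N m; "ee_pos": TCP position; "orientation": TCP orientation; "ft_force": force on the tool from outside, world axes, zero at the start; "moment": the same for the moment, N m; "width": finger opening in mm; "grasp_force": force on a finger pad.
Only numpy, scipy, OpenCV 4.12 (cv2) and the standard library are available. Lean on these libraries where they do the work, as an engineer would, in place of code of your own. Each camera call takes 0.05 s, during which the arm holds its last target. There are 200 camera calls.

## Working session

There is one attempt and no reset: what is moved stays moved. The work goes in short steps, Python scripts to look and compute and a tool call to move; the robot and the scene stay as the last step left them, time stands still between calls to the robot, and variables do not carry over. Pictures are saved under pics/ and viewed, at most 10 in all, crops included, and the job is handed in when it is done.

Besides the shell and the picture viewer there is one more tool, called after "Emit:" as a command line: name --pt "numbers of a row" for each row, then --argument value for the rest. servo_tool: Moves the arm, as the interface text tells. Its arguments: {"type":"object","properties":{"increments":{"type":"array","items":{"type":"array","items":{"type":"number"}}}},"required":["increments"]}

```bash
mkdir -p pics; cat > h.py <<'E'
import numpy as np, cv2
from workcell import ctrl
from scipy.spatial.transform import Rotation as R
def grab(name,fn=None):
    o=ctrl.get_obs(); d=ctrl.get_image(name)
    if name=="wrist":
        T=np.eye(4); T[:3,:3]=R.from_rotvec(o["orientation"]).as_matrix(); T[:3,3]=o["ee_pos"]
        d["E"]=T@np.array(d["tool_from_camera"])
    else: d["E"]=np.array(d["extrinsics"])
    if fn: cv2.imwrite("pics/"+fn,cv2.cvtColor(d["image"],cv2.COLOR_RGB2BGR))
    return d
def ray(d,u,v):
    p=np.array([(u-d["cx"])/d["fx"],(v-d["cy"])/d["fy"]]); q=p.copy()
    for _ in range(30): q=p/(1+d["k1"]*(q@q))
    r=d["E"][:3,:3]@np.array([q[0],-q[1],-1]); return d["E"][:3,3],r/np.linalg.norm(r)
def onz(d,u,v,z):
    o,r=ray(d,u,v); return o+r*(z-o[2])/r[2]
def proj(d,P):
    c=np.linalg.inv(d["E"])@np.append(P,1); q=np.array([c[0],-c[1]])/-c[2]
    q=q*(1+d["k1"]*(q@q)); return q*[d["fx"],d["fy"]]+[d["cx"],d["cy"]]
def two(d1,p1,d2,p2):
    o1,r1=ray(d1,*p1);o2,r2=ray(d2,*p2)
    s=np.linalg.lstsq(np.c_[r1,-r2],o2-o1,rcond=None)[0]
    a,b=o1+s[0]*r1,o2+s[1]*r2; return (a+b)/2,np.linalg.norm(a-b)
E
python3 - <<'E'
from h import *
np.set_printoptions(precision=2,suppress=True)
for n in("top","scene"):
    d=grab(n,n+"1.png"); print(n,d["fx"],d["cx"],d["cy"],d["k1"],d["E"])
print(ctrl.get_obs())
E
```

```text
top 401.9843744331028 261.7123474120761 200.81495393545302 -0.11344571947591496 [[   0.03    1.     -0.08  515.37]
 [  -1.      0.03   -0.      5.78]
 [  -0.      0.08    1.   1143.58]
 [   0.      0.      0.      1.  ]]
scene 420.30316894091476 252.87935136059554 198.1620748269993 0.054302104163355805 [[   0.76   -0.46    0.45 1016.69]
 [   0.64    0.56   -0.52 -467.6 ]
 [  -0.01    0.69    0.72  756.42]
 [   0.      0.      0.      1.  ]]
{'t': 0.1, 'qpos': array([ 1.08,  0.42,  1.63, -0.  ,  1.09, -0.02]), 'qvel': array([ 0., -0., -0., -0., -0., -0.]), 'joint_torque': array([  0.  , -54.56, -27.43,   0.06,   0.02,  -0.  ]), 'ee_pos': array([282.69, 556.86, 221.98]), 'orientation': array([-0.73, -3.05,  0.  ]), 'ft_force': array([0.46, 0.18, 0.06]), 'moment': array([-0.01,  0.04,  0.01]), 'grasp_force': 0.0, 'width': 88.22868646973502}
```

View pics/top1.png

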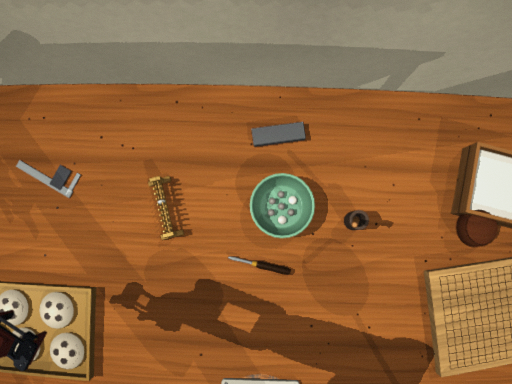

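View pics/scene1.png

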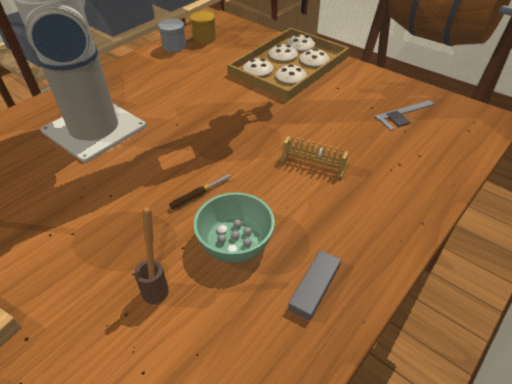

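The top view shows the rack around (163,208), with the white stone near (161,202). The bowl is at (282,206), the pot at (356,221), the sanding stone at (278,134) and the burnisher at (262,265). In the scene view the rod stands in the pot from (153,285) to (148,210). Next I measure these by masks and view enlarged crops.

```bash
python3 - <<'E'
from h import *
np.set_printoptions(precision=1,suppress=True)
t=grab("top");s=grab("scene")
hsv=cv2.cvtColor(t["image"],cv2.COLOR_RGB2HSV)
m=cv2.inRange(hsv,(60,60,40),(95,255,255))
c=max(cv2.findContours(m,0,2)[0],key=cv2.contourArea)
e=cv2.fitEllipse(cv2.convexHull(c)); print("bowl",e,onz(t,*e[0],66))
hull=cv2.convexHull(c)[:,0]; P=np.array([onz(t,*p,66)[:2] for p in hull]); print(cv2.minEnclosingCircle(P.astype(np.float32)))
# rack pixels
for (u,v) in [(155,178),(170,238)]: print("rack end",onz(t,u,v,58))
# white blob in rack
roi=hsv[170:245,145:185]; w=cv2.inRange(roi,(0,0,150),(180,60,255)); ys,xs=np.nonzero(w); print("white",xs+145,ys+170)
if len(xs): print(onz(t,xs.mean()+145,ys.mean()+170,50))
a=cv2.resize(t["image"][165:250,140:195],None,fx=7,fy=7,interpolation=2)
b=cv2.resize(t["image"][195:245,330:400],None,fx=7,fy=7,interpolation=2)
c2=cv2.resize(s["image"][200:310,120:180],None,fx=5,fy=5,interpolation=2)
W=np.zeros((600,800,3),np.uint8)
W[:595,:385]=a; W[:350,390:800]=b[:,:410]
W[:,:]=W
cv2.imwrite("pics/crop.png",W[:,:,::-1])
c3=cv2.resize(s["image"][130:180,275:355],None,fx=5,fy=5,interpolation=2)
V=np.zeros((550,710,3),np.uint8);V[:,:300]=c2;V[:250,305:705]=c3
cv2.imwrite("pics/crop2.png",V[:,:,::-1])
E
```

```text
bowl ((281.94757080078125, 205.25009155273438), (63.08152770996094, 63.67838668823242), 85.14412689208984) [594.4 -45.5  66. ]
((595.2234497070312, -45.46131896972656), 86.0566177368164)
rack end [660.2 304.   58. ]
rack end [497.6 254.8  58. ]
white [159 160 161 162 158 159 160 161 162 158 159 160 161 159 160] [200 200 200 200 201 201 201 201 201 202 202 202 202 203 203]
[597.1 289.1  50. ]
```

View pics/crop.png

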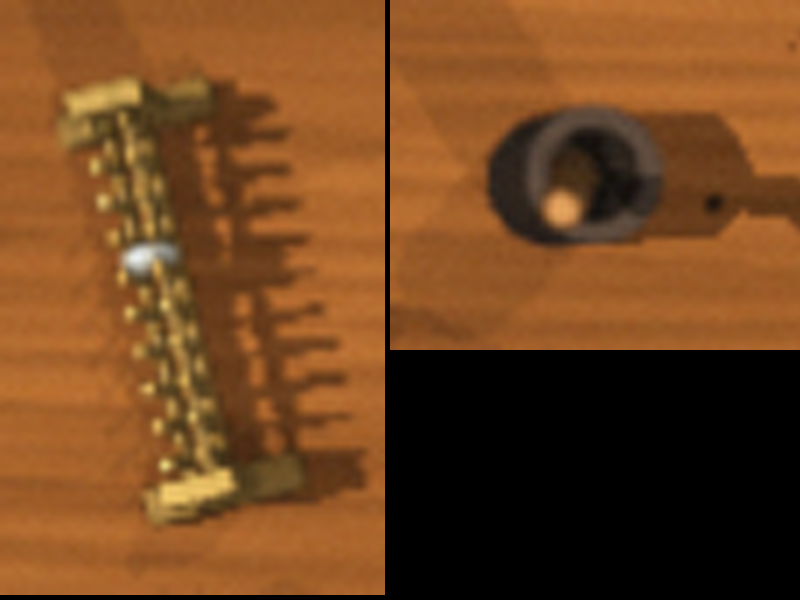

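View pics/crop2.png

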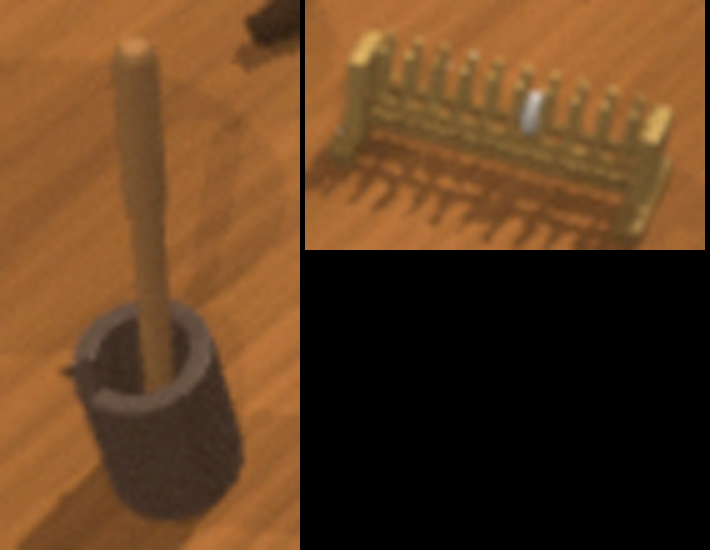

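The crops give these positions (top camera unless noted):
- Rack end-board tops: (154.9,178.9) and (168.1,234.7).
- Stone: (161.6,201.7).
- Pot rim centre: (359.6,219.6).
- Rod end: (354.7,225), and (147,209.2) in the scene view.

```bash
python3 - <<'E'
from h import *
np.set_printoptions(precision=1,suppress=True)
t=grab("top");s=grab("scene")
a=onz(t,154.9,178.9,58);b=onz(t,168.1,234.7,58);print(a,b,(a+b)/2,np.linalg.norm(a-b))
d=(a-b)/np.linalg.norm(a-b);print("yaw",np.degrees(np.arctan2(d[1],d[0])),"stone pred",(a+b)/2+15*d)
print("stone",onz(t,161.6,201.7,50))
# scene stone: crop (533,112)
print(two(t,(161.6,201.7),s,(275+(533-305)/5,130+112/5)))
p=onz(t,359.6,219.6,80);print("pot",p)
q=two(t,(354.7,225),s,(147,209.2));print("rodtop",q, "z205",onz(t,354.7,225,204))
# pot in scene rim center crop(147,355)
print("pot scene",onz(s,120+145/5,200+355/5,80))
E
```

```text
[657.7 304.2  58. ] [506.3 260.3  58. ] [582.  282.3  58. ] 157.61250494163642
yaw 16.13885563416337 stone pred [596.4 286.4  58. ]
stone [596.1 284.4  50. ]
(array([598.5, 287.8,  43.3]), np.float64(5.024636850282395))
pot [ 560.7 -252.8   80. ]
rodtop (array([ 543.6, -209. ,  206. ]), np.float64(3.9720047298317005)) z205 [ 542.4 -211.1  204. ]
pot scene [ 564.5 -249.8   80. ]
```

Emit:
servo_tool --pt "31.4 -27.1 -6 0 0 43 0" --pt "31.4 -27.1 -6 0 0 43 0" --pt "31.4 -27.1 -6 0 0 43 0" --pt "31.4 -27.1 -6 0 0 43 0" --pt "31.4 -27.1 -6 0 0 43 0" --pt "31.4 -27.1 -6 0 0 43 0" --pt "31.4 -27.1 -6 0 0 43 0" --pt "31.4 -27.1 -6 0 0 43 0" --pt "31.4 -27.1 -6 0 0 43 0" --pt "31.4 -27.1 -6 0 0 43 0" --pt "31.4 -27.1 -6 0 0 43 0" --pt "31.4 -27.1 -6 0 0 43 0" --pt "31.4 -27.1 -6 0 0 43 0" --pt "31.4 -27.1 -6 0 0 43 0" --pt "31.4 -27.1 -6 0 0 43 0" --pt "31.4 -27.1 -6 0 0 43 0"

```text
t: 1.63
ee_pos: [595.9, 287.6, 163.0]
orientation: [-0.443, 3.11, 0.0]
ft_force: [-0.5, -0.2, -0.5]
width: 43.8
grasp_force: 0.0
```

```bash
python3 - <<'E'
from h import *
np.set_printoptions(precision=2,suppress=True)
d=grab("wrist","w1.png");o=ctrl.get_obs();print(o["ee_pos"],o["orientation"],o["qpos"],o["width"]);print(np.array(d["tool_from_camera"]))
print(proj(d,np.array([597.5,286.5,45])))
E
```

```text
[596.04 287.54 163.06] [-0.44  3.11  0.  ] [ 0.43  0.54  1.58  0.    1.01 -1.42] 43.916679973866096
[[   0.      0.96    0.28   78.58]
 [   1.     -0.     -0.     -0.1 ]
 [  -0.      0.28   -0.96 -162.14]
 [   0.      0.      0.      1.  ]]
[253.74 193.02]
```

View pics/w1.png

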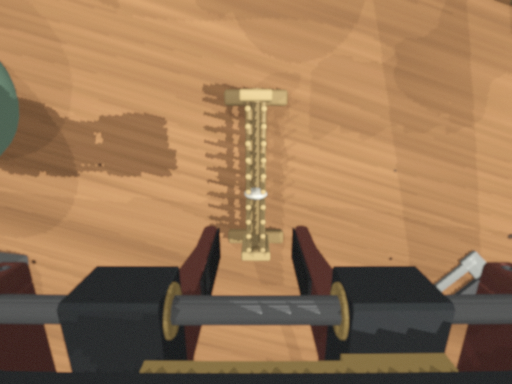

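The wrist view shows the rack lined up vertically, with end boards at (256,96) and (256,256) and the stone at (256,193). I refine from here.

```bash
python3 - <<'E'
from h import *
np.set_printoptions(precision=2,suppress=True)
d=grab("wrist")
hsv=cv2.cvtColor(d["image"],cv2.COLOR_RGB2HSV)
w=cv2.inRange(hsv,(0,0,150),(180,70,255));w[:,:230]=0;w[:,285:]=0;w[:170]=0;w[215:]=0
ys,xs=np.nonzero(w);print(xs.min(),xs.max(),ys.min(),ys.max(),xs.mean(),ys.mean())
c=(xs.min()+xs.max())/2
P=onz(d,c,ys.mean(),47);print("stone",P, "width",np.linalg.norm(onz(d,xs.min()-.5,ys.mean(),43)-onz(d,xs.max()+.5,ys.mean(),43)))
o=ctrl.get_obs();T=R.from_rotvec(o["orientation"]).as_matrix();print("in tool",T.T@(P-o["ee_pos"]))
a=onz(d,256,96,58);b=onz(d,256,256,58);print(a,b,np.degrees(np.arctan2(*(a-b)[[1,0]])),(a+b)/2+15*(a-b)/np.linalg.norm(a-b))
print("tool y",T[:,1],np.degrees(np.arctan2(T[1,1],T[0,1])))
E
```

```text
244 267 187 199 255.9090909090909 193.92513368983958
stone [597.55 288.24  47.  ] width 24.47970170468199
in tool [ -1.47   0.46 116.06]
[508.33 262.72  58.  ] [658.38 306.47  58.  ] -163.74388149467873 [568.95 280.39  58.  ]
tool y [-0.28  0.96  0.  ] 106.17855666127156
```

Emit:
servo_tool --pt "0.1 0.1 -4 0 0 0 0" --pt "0.1 0.1 -7 0 0 0 0" --pt "0.1 0.1 -10 0 0 0 0" --pt "0.1 0.1 -12.5 0 0 0 0" --pt "0.1 0.1 -13.8 0 0 0 0" --pt "0.1 0.1 -13.8 0 0 0 0" --pt "0.1 0.1 -13.8 0 0 0 0" --pt "0.1 0.1 -13.8 0 0 0 -0.3" --pt "0.1 0.1 -13.8 0 0 0 -0.4" --pt "0.1 0.1 -13.8 0 0 0 -0.5" --pt "0.1 0.1 -13.8 0 0 0 -0.6" --pt "0.1 0.1 -13.8 0 0 0 -0.6" --pt "0.1 0.1 -13.8 0 0 0 -0.6" --pt "0.1 0.1 -13.8 0 0 0 -0.6"

```text
t: 2.9
ee_pos: [598.6, 288.2, 26.1]
orientation: [-0.439, 3.109, 0.002]
ft_force: [-2.3, 2.6, 7.6]
width: 20.4
grasp_force: 30.0
```

Emit:
servo_tool --pt "0 0 0.3 0 0 0 -0.6" --pt "0 0 0.6 0 0 0 -0.6" --pt "0 0 1 0 0 0 -0.6"

```text
t: 3.15
ee_pos: [597.3, 287.5, 33.5]
orientation: [0.44, -3.11, -0.0]
ft_force: [0.7, 2.4, -1.1]
width: 20.3
grasp_force: 30.0
```

```bash
python3 - <<'E'
from h import *
d=grab("wrist");s=grab("scene")
a=cv2.resize(d["image"][150:384,130:382],None,fx=1.6,fy=1.6,interpolation=2)
b=cv2.resize(s["image"][110:190,270:360],None,fx=4.4,fy=4.4,interpolation=2)
W=np.zeros((400,800,3),np.uint8);W[:a.shape[0],:a.shape[1]]=a[:400];W[:b.shape[0],404:404+b.shape[1]]=b[:400]
cv2.imwrite("pics/g1.png",W[:,:,::-1])
E
```

```text
(no output)
```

View pics/g1.png

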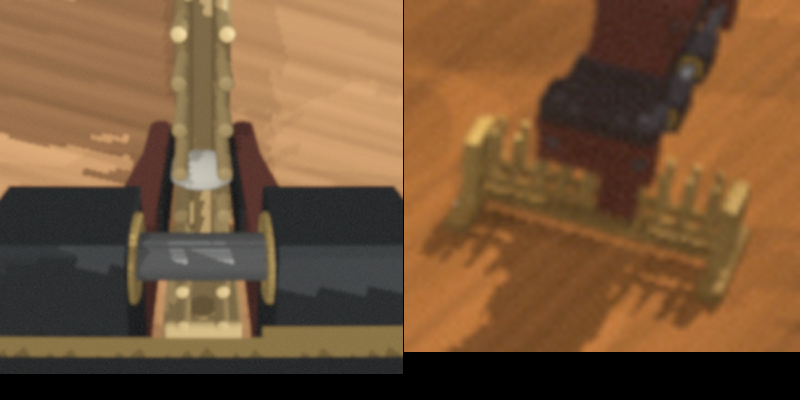

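The white stone shows between the pads at about (203,168) in the crop, but I can't yet tell if it is held. The low vertical force suggests it is, so I raise it further and check.

Emit:
servo_tool --pt "0 0 1 0 0 0 -0.6" --pt "0 0 2 0 0 0 -0.6" --pt "0 0 3 0 0 0 -0.6" --pt "0 0 5 0 0 0 -0.6" --pt "0 0 8 0 0 0 -0.6" --pt "0 0 8 0 0 0 -0.6"

```text
t: 3.75
ee_pos: [601.1, 288.3, 121.4]
orientation: [-0.438, 3.102, 0.003]
ft_force: [1.1, 0.4, 0.1]
width: 19.9
grasp_force: 30.0
```

```bash
python3 - <<'E'
from h import *
np.set_printoptions(precision=1,suppress=True)
d=grab("wrist");o=ctrl.get_obs();print(o["ee_pos"],o["width"],o["ft_force"],o["grasp_force"])
hsv=cv2.cvtColor(d["image"],cv2.COLOR_RGB2HSV);w=cv2.inRange(hsv,(0,0,150),(180,70,255));w[:,:225]=0;w[:,290:]=0
n,l,st,c=cv2.connectedComponentsWithStats(w);print(st[1:][st[1:,4]>20],c[1:][st[1:,4]>20])
G=d["E"]
T=R.from_rotvec(o["orientation"]).as_matrix();print("proj grasp",proj(d,o["ee_pos"]-19*T[:,2]))
a=cv2.resize(d["image"][130:384,130:382],None,fx=2,fy=2,interpolation=2)
cv2.imwrite("pics/g2.png",a[:,:,::-1])
E
```

```text
[600.2 287.9 119.3] 20.196780028256942 [ 0.1  0.6 -0.6] 29.999907185367647
[[239 243  35  26 747]] [[255.8 256.1]]
proj grasp [255.1 255.3]
```

View pics/g2.png

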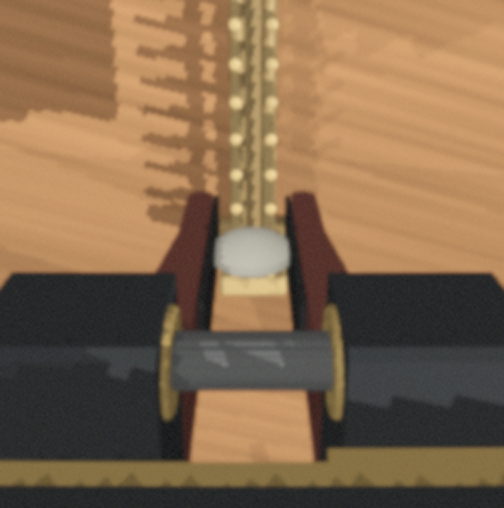

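The stone is held between the pads, at the grasp point (crop (253,250)). I carry it over the bowl and check the gaps from the top camera.

Emit:
servo_tool --pt "-0.3 -33.2 0 0 0 -40 -0.6" --pt "-0.3 -33.2 0 0 0 -40 -0.6" --pt "-0.3 -33.2 0 0 0 -40 -0.6" --pt "-0.3 -33.2 0 0 0 -40 -0.6" --pt "-0.3 -33.2 0 0 0 -40 -0.6" --pt "-0.3 -33.2 0 0 0 -40 -0.6" --pt "-0.3 -33.2 0 0 0 -40 -0.6" --pt "-0.3 -33.2 0 0 0 -40 -0.6" --pt "-0.3 -33.2 0 0 0 -40 -0.6" --pt "-0.3 -33.2 0 0 0 -40 -0.6" --pt "-0.3 -33.2 0 0 0 -40 -0.6" --pt "-0.3 -33.2 0 0 0 -40 -0.6"

```text
t: 4.8
ee_pos: [594.7, -43.7, 114.6]
orientation: [-0.649, -3.073, -0.0]
ft_force: [0.6, 1.0, 0.4]
width: 20.3
grasp_force: 30.0
```

```bash
python3 - <<'E'
from h import *
np.set_printoptions(precision=1,suppress=True)
d=grab("wrist","w2.png");o=ctrl.get_obs();print(o["ee_pos"],o["width"],o["qpos"])
# bowl rim from wrist picture
hsv=cv2.cvtColor(d["image"],cv2.COLOR_RGB2HSV);m=cv2.inRange(hsv,(60,60,40),(95,255,255))
c=max(cv2.findContours(m,0,2)[0],key=cv2.contourArea);h=cv2.convexHull(c)[:,0]
h=h[(h[:,1]<225)];P=np.array([onz(d,*p,66)[:2] for p in h])
A=np.c_[2*P,np.ones(len(P))];x=np.linalg.lstsq(A,(P**2).sum(1),rcond=None)[0];print("rim circle",x[:2],np.sqrt(x[2]+x[:2]@x[:2]),len(P))
print(proj(d,np.array([595,-45.5,18])))
E
```

```text
[594.7 -43.4 114.6] 20.23948325776693 [-0.1  0.5  1.8  0.   0.9 -1.2]Traceback (most recent call last):
  File "<stdin>", line 6, in <module>
ValueError: max() iterable argument is empty
```

View pics/w2.png

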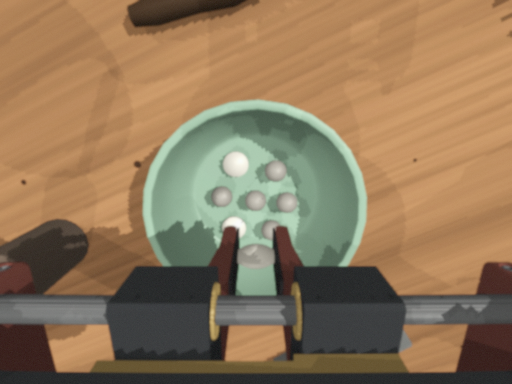

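The wrist view shows the bowl's contents:
- White stones: (236,163) and (234,228).
- Balls: (276,171), (222,196), (256,201), (287,203) and (272,230).

I turn these into positions and refit the rim with a looser mask.

```bash
python3 - <<'E'
from h import *
np.set_printoptions(precision=1,suppress=True)
d=grab("wrist");o=ctrl.get_obs()
hsv=cv2.cvtColor(d["image"],cv2.COLOR_RGB2HSV);print(hsv[140,200],hsv[110,250])
m=cv2.inRange(hsv,(50,25,60),(100,255,255))
c=max(cv2.findContours(m,0,2)[0],key=cv2.contourArea);h=cv2.convexHull(c)[:,0]
h=h[(h[:,1]<225)];P=np.array([onz(d,*p,66)[:2] for p in h])
A=np.c_[2*P,np.ones(len(P))];x=np.linalg.lstsq(A,(P**2).sum(1),rcond=None)[0];print("rim circle",x[:2],np.sqrt(x[2]+x[:2]@x[:2]),len(P))
C=x[:2]
for n,p,z in [("w",(236,163),14),("b",(276,171),18),("b",(222,196),18),("c",(256,201),18),("b",(287,203),18),("w",(234,228),14),("b",(272,230),18)]:
    q=onz(d,*p,z)[:2]; v=q-C; print(n,q,np.hypot(*v),np.degrees(np.arctan2(v[1],v[0])))
E
```

```text
[ 66  47 148] [ 65  49 124]
rim circle [595.  -45.3] 86.53255964787178 37
w [557.6 -47.1] 37.383843095121996 -177.27372142648827
b [578.6 -16.2] 33.41746054870307 119.45343804793326
b [580.1 -71.7] 30.27506843704655 -119.38885320974035
c [597.5 -44.5] 2.615462384377861 17.795180198130996
b [611.1 -18.5] 31.249366074423847 58.97348366148859
w [615.4 -76. ] 36.87439165899947 -56.42479611970656
b [630.8 -42.2] 35.90431819649403 4.994954077408819
```

Emit:
servo_tool --pt "0 -2.8 -3 0 0 0 -0.6" --pt "0 -2.8 -6 0 0 0 -0.6" --pt "0 -2.8 -8.2 0 0 0 -0.6" --pt "0 -2.8 -8.2 0 0 0 -0.6" --pt "0 -2.8 -8.2 0 0 0 -0.6" --pt "0 -2.8 -8.2 0 0 0 -0.6" --pt "0 -2.8 -8.2 0 0 0 -0.4" --pt "0 -2.8 -8.2 0 0 0 -0.35" --pt "0 -2.8 -8.2 0 0 0 -0.3" --pt "0 -2.8 -8.2 0 0 0 -0.3" --pt "0 -2.8 -8.2 0 0 0 -0.3" --pt "0 -2.8 -5 0 0 0 -0.3" --pt "0 -2.8 0 0 0 0 -0.3" --pt "0 -2.8 6 0 0 0 -0.3" --pt "0 -2.8 14 0 0 0 0"

```text
t: 6.15
ee_pos: [594.3, -72.7, 191.2]
orientation: [-0.651, -3.072, 0.0]
ft_force: [0.6, 0.5, 0.4]
width: 34.5
grasp_force: 0.0
```

```bash
python3 - <<'E'
from h import *
np.set_printoptions(precision=1,suppress=True)
d=grab("wrist","w3.png");o=ctrl.get_obs();print(o["t"],o["ee_pos"],o["width"])
hsv=cv2.cvtColor(d["image"],cv2.COLOR_RGB2HSV)
w=cv2.inRange(hsv,(0,0,165),(180,60,255));n,l,st,c=cv2.connectedComponentsWithStats(w)
for s,k in zip(st[1:],c[1:]):
    if s[4]>30: q=onz(d,*k,16); print("white",k,s[4],q,np.hypot(*(q[:2]-[595,-45.3])))
E
```

```text
6.2 [599.1 -73.3 200.1] 38.11049431396479
white [264.4 180. ] 12880 [599.5 -63.8  16. ] 19.08953785764687
white [445.9 355.8] 731 [953.5  76.3  16. ] 378.5119040102311
```

View pics/w3.png

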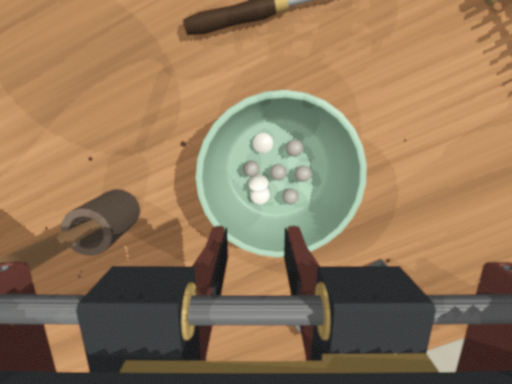

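The released stone lies in the bowl at about (259,184), below the rim. The pot is at (90,235), and the rod leans out of it toward the gripper. Next I let the arm settle and read the pose.

Emit:
servo_tool --pt "0 0 0 0 0 0 0" --pt "0 0 0 0 0 0 0"

```text
t: 6.37
ee_pos: [595.2, -72.8, 190.6]
orientation: [0.651, 3.071, 0.0]
ft_force: [0.3, 0.5, -0.1]
width: 43.6
grasp_force: 0.0
```

```bash
python3 - <<'E'
from h import *
np.set_printoptions(precision=1,suppress=True)
o=ctrl.get_obs();p=o["ee_pos"]
# rod axis from scene line + top end + pot
t=grab("top");s=grab("scene")
pot=np.array([562,-251.5,0])
top=np.array([543.2,-210,205])
u=(top-pot)[:2];print("lean dir",np.degrees(np.arctan2(u[1],u[0])),np.hypot(*u));u/=np.hypot(*u)
a=np.r_[np.sin(.26)*u,np.cos(.26)]
base=np.r_[pot[:2]+12*u,80]
for z in(80,171,204):print(z,base+a*(z-80)/a[2], proj(s,base+a*(z-80)/a[2]),proj(t,base+a*(z-80)/a[2]))
grip=top-38*a; print("grip",grip)
f=grip-19*a; pre=f+90*a
print("final",f,"pre",pre,"shift cm",(pre-p)/10,"turn",14.9*np.cross([0,0,-1],-a)/np.linalg.norm(np.cross([0,0,-1],a)),a,p)
E
```

```text
lean dir 114.37109915091077 45.55974100014176
80 [ 557.  -240.6   80. ] [150.2 265.8] [355.1 220.9]
171 [ 547.1 -218.5  171. ] [146.7 226.1] [354.6 223.5]
204 [ 543.4 -210.5  204. ] [145.3 210.4] [354.5 224.6]
grip [ 547.2 -218.9  168.3]
final [ 549.2 -223.3  149.9] pre [ 539.7 -202.3  236.9] shift cm [ -5.5 -12.9   4.6] turn [-13.6  -6.1  -0. ] [-0.1  0.2  1. ] [595.2 -72.8 190.6]
```

Emit:
servo_tool --pt "-1 -2 4.2 -6 -3 0 0.2" --pt "-5.5 -12.9 4.6 -13.6 -6.1 0 0.2" --pt "-5.5 -12.9 4.6 -13.6 -6.1 0 0.2" --pt "-5.5 -12.9 4.6 -13.6 -6.1 0 0.2" --pt "-5.5 -12.9 4.6 -13.6 -6.1 0 0.2" --pt "-5.5 -12.9 4.6 -13.6 -6.1 0 0.2" --pt "-5.5 -12.9 4.6 -13.6 -6.1 0 0.2"

```text
t: 7.05
ee_pos: [539.4, -201.5, 234.2]
orientation: [0.618, 2.91, -0.314]
ft_force: [-1.0, 0.5, -0.0]
width: 52.6
grasp_force: 0.0
```

```bash
python3 - <<'E'
from h import *
np.set_printoptions(precision=1,suppress=True)
d=grab("wrist","w4.png");o=ctrl.get_obs();T=R.from_rotvec(o["orientation"]).as_matrix();print(o["ee_pos"],T[:,2],T[:,1])
e=np.array([543.3,-210.3,204.5]);k=proj(d,e);print("rod end pred",k)
hsv=cv2.cvtColor(d["image"],cv2.COLOR_RGB2HSV)
u,v=k.astype(int);print(hsv[v-3:v+4:3,u-24:u+25:6].tolist())
w=cv2.inRange(d["image"],(190,140,90),(255,225,190));w[:v-50]=0;w[v+50:]=0;w[:,:u-60]=0;w[:,u+60:]=0
n,l,st,c=cv2.connectedComponentsWithStats(w)
for s,q in zip(st[1:],c[1:]):
    if s[4]>40: print(s,q,onz(d,*q,204.5))
E
```

```text
[ 539.8 -201.1  234.4] [ 0.1 -0.2 -1. ] [ 0.4  0.9 -0.2]
rod end pred [254.6 225.8]
[[[15, 117, 212], [15, 119, 210], [14, 118, 208], [15, 114, 148], [16, 113, 156], [15, 119, 133], [15, 125, 171], [15, 120, 202], [15, 120, 204]], [[15, 119, 208], [15, 121, 205], [15, 121, 202], [15, 113, 156], [15, 112, 164], [15, 110, 163], [14, 125, 169], [15, 117, 211], [15, 118, 212]], [[15, 122, 202], [15, 124, 197], [15, 122, 201], [15, 114, 157], [16, 112, 164], [16, 113, 163], [15, 123, 186], [15, 117, 212], [15, 119, 212]]]
[275 175  39  14 192] [289.6 179.6] [ 518.3 -173.2  204.5]
[ 194  182  120   86 5055] [258.4 226.7] [ 544.9 -207.9  204.5]
[211 255  91  20 959] [267.7 267.8] [ 581.9 -216.8  204.5]
```

View pics/w4.png

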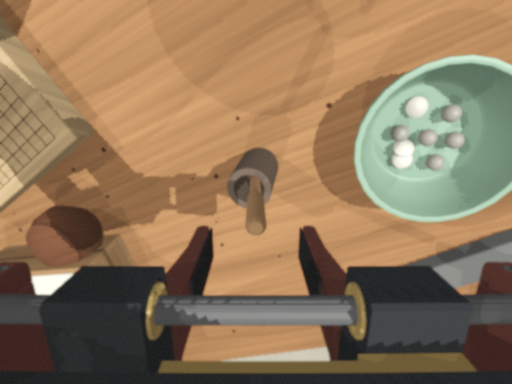

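The rod end shows at (256,225), within 2 px of the prediction. This was my last picture to view. I descend along the rod's axis and grip.

Emit:
servo_tool --pt "0.35 -0.8 -3 0 0 0 0.2" --pt "0.7 -1.6 -6 0 0 0 0.2" --pt "0.95 -2.15 -8.6 0 0 0 0.2" --pt "0.95 -2.15 -8.6 0 0 0 0.2" --pt "0.95 -2.15 -8.6 0 0 0 0" --pt "0.95 -2.15 -8.6 0 0 0 -0.3" --pt "0.95 -2.15 -8.6 0 0 0 -0.6" --pt "0.95 -2.15 -8.6 0 0 0 -0.8" --pt "0.95 -2.15 -8.6 0 0 0 -0.8" --pt "0.95 -2.15 -8.6 0 0 0 -0.8" --pt "0.95 -2.15 -8.6 0 0 0 -0.8"

```text
t: 8.02
ee_pos: [549.9, -223.3, 150.6]
orientation: [0.616, 2.906, -0.314]
ft_force: [0.4, 0.5, 4.1]
width: 15.3
grasp_force: 30.0
```

Emit:
servo_tool --pt "0 0 1 0 0 0 -0.8" --pt "0 0 2 0 0 0 -0.8" --pt "-0.1 0.2 4 0 0 0 -0.8" --pt "-0.2 0.4 6.5 0 0 0 -0.8" --pt "-0.2 0.4 9 0 0 0 -0.8" --pt "-0.2 0.4 11 0 0 0 -0.8" --pt "-0.2 0.4 12 0 0 0 -0.8" --pt "-0.2 0.4 12 0 0 0 -0.8"

```text
t: 8.68
ee_pos: [548.8, -219.7, 273.1]
orientation: [0.615, 2.902, -0.314]
ft_force: [0.0, -1.0, -0.9]
width: 15.5
grasp_force: 30.0
```

Emit:
servo_tool --pt "0 0 0 6 2.7 0 -0.8" --pt "0.5 3 0 13.6 6.1 0 -0.8" --pt "1.5 7 0 13.6 6.1 0 -0.8" --pt "2.5 11 0 13.6 6.1 0 -0.8" --pt "3.5 15 0 13.6 6.1 0 -0.8" --pt "4.2 18.5 0 13.6 6.1 0 -0.8" --pt "4.6 21.2 0 13.6 6.1 0 -0.8" --pt "4.6 21.2 -3 13.6 6.1 0 -0.8" --pt "4.6 21.2 -5 13.6 6.1 0 -0.8" --pt "4.6 21.2 -5 13.6 6.1 0 -0.8" --pt "4.6 21.2 -5 13.6 6.1 0 -0.8"

```text
t: 9.6
ee_pos: [592.1, -7.1, 217.9]
orientation: [-0.65, -3.069, 0.001]
ft_force: [-0.2, 0.2, -0.4]
width: 15.7
grasp_force: 30.0
```

```bash
python3 - <<'E'
from h import *
np.set_printoptions(precision=3,suppress=True)
s=grab("scene");o=ctrl.get_obs();T=R.from_rotvec(o["orientation"]).as_matrix();print(o["ee_pos"],T[:,2],o["qpos"])
p=o["ee_pos"];z=T[:,2]
print("tip",proj(s,p+147*z),"foot top",proj(s,p+124*z),"neck",proj(s,p+60*z),proj(s,p+20*z))
hsv=cv2.cvtColor(s["image"],cv2.COLOR_RGB2HSV)
w=cv2.inRange(hsv,(5,60,30),(22,255,255))
n=np.round(proj(s,p+147*z)).astype(int)
for v in range(n[1]-50,n[1]+16,3):
    print(v,''.join('#' if x else '.' for x in w[v,n[0]-30:n[0]+30]))
print(n)
E
```

```text
[593.168  -7.43  219.339] [-0.001 -0.    -1.   ] [-0.033  0.381  1.704 -0.     1.058 -1.186]
tip [243.613 208.4  ] foot top [243.344 201.24 ] neck [242.542 179.866] [241.993 165.297]
158 ############################################################
161 ############################################################
164 ############################################################
167 ############################################################
170 ############################################################
173 ############################################################
176 ###########.....############################################
179 ######.....#################################################
182 .....#######################################################
185 ############################################################
188 ############################################################
191 ############################################################
194 #######....................#####....########################
197 ...........................#####...........#################
200 ..........................########..............############
203 .........................#########..................########
206 .........................#########.....................#####
209 ..........................#######........................###
212 ..........................................................##
215 ............................................................
218 ............................................................
221 ............................................................
[244 208]
```

Emit:
servo_tool --pt "0.1 0 -1.5 0 0 0 -0.8" --pt "0.1 0 -3 0 0 0 -0.8" --pt "0.1 0 -4 0 0 0 -0.8" --pt "0.1 0 -4.5 0 0 0 -0.8" --pt "0.1 0 -5 0 0 0 -0.8" --pt "0.1 0 -5.4 0 0 0 -0.8" --pt "0.1 0 -5.8 0 0 0 -0.8" --pt "0.1 0 -5.8 0 0 0 -0.8" --pt "0.1 0 -5.8 0 0 0 -0.8"

```text
t: 10.4
ee_pos: [594.1, -7.3, 161.6]
orientation: [-0.651, -3.073, 0.0]
ft_force: [-0.0, 1.9, -0.2]
width: 15.7
grasp_force: 30.0
```

Emit:
servo_tool --pt "0.62 -0.44 -0.1 0 0 0 -0.8" --pt "1.14 -0.57 -0.2 0 0 0 -0.8" --pt "1.63 -0.77 -0.2 0 0 0 -0.8" --pt "2.09 -1.05 -0.2 0 0 0 -0.8" --pt "2.49 -1.4 -0.2 0 0 0 -0.8" --pt "2.84 -1.8 -0.2 0 0 0 -0.8" --pt "3.12 -2.26 -0.2 0 0 0 -0.8" --pt "3.32 -2.75 -0.2 0 0 0 -0.8" --pt "3.45 -3.27 -0.2 0 0 0 -0.8" --pt "3.49 -3.8 -0.2 0 0 0 -0.8" --pt "3.45 -4.33 -0.2 0 0 0 -0.8" --pt "3.32 -4.85 -0.2 0 0 0 -0.8" --pt "3.12 -5.34 -0.2 0 0 0 -0.8" --pt "2.84 -5.8 -0.2 0 0 0 -0.8" --pt "2.49 -6.2 -0.2 0 0 0 -0.8" --pt "2.09 -6.55 -0.2 0 0 0 -0.8" --pt "1.63 -6.83 -0.2 0 0 0 -0.8" --pt "1.14 -7.03 -0.2 0 0 0 -0.8" --pt "0.62 -7.16 -0.2 0 0 0 -0.8" --pt "0.09 -7.2 -0.2 0 0 0 -0.8"

```text
t: 12.07
ee_pos: [595.7, -78.0, 160.3]
orientation: [0.653, 3.071, 0.005]
ft_force: [1.3, 7.1, 3.4]
width: 15.8
grasp_force: 30.1
```

```bash
cat > chk.py <<'E'
from h import *
np.set_printoptions(precision=1,suppress=True)
o=ctrl.get_obs();print(o["t"],o["ee_pos"],o["ft_force"],o["width"])
t=grab("top");s=grab("scene")
hsv=cv2.cvtColor(s["image"],cv2.COLOR_RGB2HSV);m=cv2.inRange(hsv,(55,45,40),(100,255,255))
c=max(cv2.findContours(m,0,2)[0],key=cv2.contourArea);h=cv2.convexHull(c)[:,0];print("scene bowl bbox",h.min(0),h.max(0))
hsv=cv2.cvtColor(t["image"],cv2.COLOR_RGB2HSV);m=cv2.inRange(hsv,(60,60,40),(95,255,255));m[:150]=0;m[260:]=0
P=np.array([onz(t,x,y,66)[:2] for y,x in np.argwhere(m)]);h=cv2.convexHull(P.astype(np.float32))[:,0];print("top bowl",h.min(0),h.max(0))
E
python3 chk.py
```

```text
12.0667 [595.7 -78.  160.3] [1.3 7.1 3.4] 15.772788538035185
scene bowl bbox [194 193] [273 261]
top bowl [ 516.3 -121.8] [667.   40.6]
```

```bash
python3 - <<'E'
from h import *
for f in ("scene1.png",):
    im=cv2.imread("pics/"+f);hsv=cv2.cvtColor(im,cv2.COLOR_BGR2HSV);m=cv2.inRange(hsv,(55,45,40),(100,255,255))
    c=max(cv2.findContours(m,0,2)[0],key=cv2.contourArea);h=cv2.convexHull(c)[:,0];print(h.min(0),h.max(0))
o=ctrl.get_obs();print(o["ft_force"],o["ee_pos"])
E
```

```text
[194 193] [273 261]
[0.75520354 5.26498401 1.15416276] [594.6902041  -77.79276255 160.1341197 ]
```

Emit:
servo_tool --pt "-0.62 0.47 0 0 0 0 -0.8" --pt "-1.22 0.66 0 0 0 0 -0.8" --pt "-1.76 0.97 0 0 0 0 -0.8" --pt "-2.23 1.39 0 0 0 0 -0.8" --pt "-2.6 1.9 0 0 0 0 -0.8" --pt "-2.85 2.47 0 0 0 0 -0.8" --pt "-2.98 3.09 0 0 0 0 -0.8" --pt "-2.98 3.71 0 0 0 0 -0.8" --pt "-2.85 4.33 0 0 0 0 -0.8" --pt "-2.6 4.9 0 0 0 0 -0.8" --pt "-2.23 5.41 0 0 0 0 -0.8" --pt "-1.76 5.83 0 0 0 0 -0.8" --pt "-1.22 6.14 0 0 0 0 -0.8" --pt "-0.62 6.33 0 0 0 0 -0.8" --pt "0 6.4 0 0 0 0 -0.8" --pt "0.62 6.33 0 0 0 0 -0.8" --pt "1.22 6.14 0 0 0 0 -0.8" --pt "1.76 5.83 0 0 0 0 -0.8" --pt "2.23 5.41 0 0 0 0 -0.8" --pt "2.6 4.9 0 0 0 0 -0.8"

```text
t: 13.83
ee_pos: [621.9, -30.8, 159.6]
orientation: [-0.651, -3.073, 0.0]
ft_force: [-0.1, -1.1, 0.1]
width: 15.4
grasp_force: 30.0
```

```bash
python3 chk.py
```

```text
13.8333 [621.9 -30.8 159.6] [-0.1 -1.1  0.1] 15.42349276114693
scene bowl bbox [194 193] [273 261]
top bowl [ 559.1 -110.9] [623.   21.3]
```

Emit:
servo_tool --pt "0.25 -0.57 0 0 0 0 -0.8" --pt "0.38 -1.19 0 0 0 0 -0.8" --pt "0.38 -1.81 0 0 0 0 -0.8" --pt "0.25 -2.43 0 0 0 0 -0.8" --pt "0 -3 0 0 0 0 -0.8" --pt "-0.37 -3.51 0 0 0 0 -0.8" --pt "-0.84 -3.93 0 0 0 0 -0.8" --pt "-1.38 -4.24 0 0 0 0 -0.8" --pt "-1.98 -4.43 0 0 0 0 -0.8" --pt "-2.6 -4.5 0 0 0 0 -0.8" --pt "-3.22 -4.43 0 0 0 0 -0.8" --pt "-3.82 -4.24 0 0 0 0 -0.8" --pt "-4.36 -3.93 0 0 0 0 -0.8" --pt "-4.83 -3.51 0 0 0 0 -0.8" --pt "-5.2 -3 0 0 0 0 -0.8" --pt "-5.45 -2.43 0 0 0 0 -0.8" --pt "-5.58 -1.81 0 0 0 0 -0.8" --pt "-5.58 -1.19 0 0 0 0 -0.8" --pt "-5.45 -0.57 0 0 0 0 -0.8" --pt "-5.2 0 0 0 0 0 -0.8"

```text
t: 15.6
ee_pos: [570.1, -29.6, 159.9]
orientation: [0.65, 3.072, -0.0]
ft_force: [1.6, -0.2, -0.3]
width: 15.8
grasp_force: 30.0
```

Emit:
servo_tool --pt "0.37 0.51 0 0 0 0 -0.8" --pt "0.84 0.93 0 0 0 0 -0.8" --pt "1.38 1.24 0 0 0 0 -0.8" --pt "1.98 1.43 0 0 0 0 -0.8" --pt "2.6 1.5 0 0 0 0 -0.8" --pt "3.22 1.43 0 0 0 0 -0.8" --pt "3.82 1.24 0 0 0 0 -0.8" --pt "4.36 0.93 0 0 0 0 -0.8" --pt "4.83 0.51 0 0 0 0 -0.8" --pt "5.2 0 0 0 0 0 -0.8" --pt "5.45 -0.57 0 0 0 0 -0.8" --pt "5.58 -1.19 0 0 0 0 -0.8" --pt "5.58 -1.81 0 0 0 0 -0.8" --pt "5.45 -2.43 0 0 0 0 -0.8" --pt "5.2 -3 0 0 0 0 -0.8" --pt "4.83 -3.51 0 0 0 0 -0.8" --pt "4.36 -3.93 0 0 0 0 -0.8" --pt "3.82 -4.24 0 0 0 0 -0.8" --pt "3.22 -4.43 0 0 0 0 -0.8" --pt "2.6 -4.5 0 0 0 0 -0.8"

```text
t: 17.27
ee_pos: [594.5, -75.4, 159.7]
orientation: [-0.651, -3.073, -0.0]
ft_force: [0.6, -0.5, -0.5]
width: 15.5
grasp_force: 30.0
```

```bash
python3 chk.py
```

```text
17.2667 [594.5 -75.4 159.7] [ 0.6 -0.5 -0.5] 15.491459857062658
scene bowl bbox [194 193] [273 261]
top bowl [ 518.9 -121.8] [661.4  40.3]
```

Emit:
servo_tool --pt "-0.67 -0.13 0 0 0 0 -0.8" --pt "-1.3 0.08 0 0 0 0 -0.8" --pt "-1.88 0.41 0 0 0 0 -0.8" --pt "-2.38 0.86 0 0 0 0 -0.8" --pt "-2.77 1.4 0 0 0 0 -0.8" --pt "-3.04 2.01 0 0 0 0 -0.8" --pt "-3.18 2.67 0 0 0 0 -0.8" --pt "-3.18 3.33 0 0 0 0 -0.8" --pt "-3.04 3.99 0 0 0 0 -0.8" --pt "-2.77 4.6 0 0 0 0 -0.8" --pt "-2.38 5.14 0 0 0 0 -0.8" --pt "-1.88 5.59 0 0 0 0 -0.8" --pt "-1.3 5.92 0 0 0 0 -0.8" --pt "-0.67 6.13 0 0 0 0 -0.8" --pt "0 6.2 0 0 0 0 -0.8" --pt "0.67 6.13 0 0 0 0 -0.8" --pt "1.3 5.92 0 0 0 0 -0.8" --pt "1.88 5.59 0 0 0 0 -0.8" --pt "2.38 5.14 0 0 0 0 -0.8" --pt "2.77 4.6 0 0 0 0 -0.8"

```text
t: 19.03
ee_pos: [623.6, -29.8, 159.6]
orientation: [-0.651, -3.073, 0.0]
ft_force: [-0.3, 0.0, -0.1]
width: 15.8
grasp_force: 30.0
```

Emit:
servo_tool --pt "0.25 -0.57 0 0 0 0 -0.8" --pt "0.38 -1.19 0 0 0 0 -0.8" --pt "0.38 -1.81 0 0 0 0 -0.8" --pt "0.25 -2.43 0 0 0 0 -0.8" --pt "0 -3 0 0 0 0 -0.8" --pt "-0.37 -3.51 0 0 0 0 -0.8" --pt "-0.84 -3.93 0 0 0 0 -0.8" --pt "-1.38 -4.24 0 0 0 0 -0.8" --pt "-1.98 -4.43 0 0 0 0 -0.8" --pt "-2.6 -4.5 0 0 0 0 -0.8" --pt "-3.22 -4.43 0 0 0 0 -0.8" --pt "-3.82 -4.24 0 0 0 0 -0.8" --pt "-4.36 -3.93 0 0 0 0 -0.8" --pt "-4.83 -3.51 0 0 0 0 -0.8" --pt "-5.2 -3 0 0 0 0 -0.8" --pt "-5.45 -2.43 0 0 0 0 -0.8" --pt "-5.58 -1.81 0 0 0 0 -0.8" --pt "-5.58 -1.19 0 0 0 0 -0.8" --pt "-5.45 -0.57 0 0 0 0 -0.8" --pt "-5.2 0 0 0 0 0 -0.8"

```text
t: 20.7
ee_pos: [571.2, -28.4, 159.7]
orientation: [0.65, 3.073, 0.0]
ft_force: [-0.1, 1.0, 0.5]
width: 15.4
grasp_force: 30.0
```

Emit:
servo_tool --pt "0 0 0 0 0 0 -0.8" --pt "0 0 1.5 0 0 0 -0.8" --pt "0 0 4 0 0 0 -0.8" --pt "0 0 7 0 0 0 -0.8" --pt "0 0 10 0 0 0 -0.8" --pt "0 0 12 0 0 0 -0.8" --pt "0 0 12 0 0 0 -0.8" --pt "0 0 12 0 0 0 -0.8"

```text
t: 21.37
ee_pos: [571.7, -29.3, 280.6]
orientation: [0.65, 3.071, 0.0]
ft_force: [-0.0, -0.2, -1.3]
width: 15.6
grasp_force: 30.0
```

```bash
python3 chk.py; python3 - <<'E'
from h import *
np.set_printoptions(precision=1,suppress=True)
d=grab("wrist");s=grab("scene");t=grab("top")
# whites in bowl from scene
for n,im in(("scene",s),("wrist",d)):
    hsv=cv2.cvtColor(im["image"],cv2.COLOR_RGB2HSV);w=cv2.inRange(hsv,(0,0,110),(180,45,255))
    k,l,st,c=cv2.connectedComponentsWithStats(w)
    for q,a in zip(c[1:],st[1:]):
        P=onz(im,*q,16)
        if a[4]>15 and np.hypot(*(P[:2]-[595,-45.3]))<75: print(n,P,a[4],im["image"][int(q[1]),int(q[0])])
# rod tip over wood/bowl? predicted pixels
o=ctrl.get_obs();z=R.from_rotvec(o["orientation"]).as_matrix()[:,2];print(z,proj(s,o["ee_pos"]+147*z))
g=cv2.cvtColor(s["image"],cv2.COLOR_RGB2HSV);w=cv2.inRange(g,(55,45,40),(100,255,255))
m=np.round(proj(s,o["ee_pos"]+147*z)).astype(int)
for v in range(m[1]-24,m[1]+16,3):print(v,''.join('.' if x else '#' for x in w[v,m[0]-30:m[0]+30]))
E
```

```text
21.3667 [571.7 -29.3 280.6] [-0.  -0.2 -1.3] 15.602562496566337
scene bowl bbox [194 193] [273 261]
top bowl [511.4 -95.5] [552.8  23.1]
scene [564.   -8.3  16. ] 88 [234 229 219]
scene [589.4  12.5  16. ] 37 [151 144 135]
scene [538.6 -52.4  16. ] 44 [158 152 143]
scene [557. -76.  16.] 92 [225 220 207]
scene [593.7 -40.5  16. ] 49 [158 151 140]
scene [644.1 -30.4  16. ] 54 [152 147 136]
scene [584.  -92.1  16. ] 62 [236 232 224]
scene [639.3 -53.9  16. ] 18 [159 162 146]
wrist [590.4 -57.   16. ] 7530 [124 150 128]
[-0.  0. -1.] [227.8 190.3]
166 ############################################################
169 ############################################################
172 ############################################################
175 ############################################################
178 ############################################################
181 ############################################################
184 ############################################################
187 ############################################################
190 ############################################################
193 ##################################........##################
196 ####################...................................#####
199 #############.................#.............................
202 #########...................................................
205 #####.......................................................
```

All eight pieces are in the bowl and the bowl has not moved. I carry the rod over the pot.

Emit:
servo_tool --pt "-0.2 -4 0 0 0 0 -0.8" --pt "-0.4 -8 0 0 0 0 -0.8" --pt "-0.6 -12 0 0 0 0 -0.8" --pt "-0.8 -16 0 0 0 0 -0.8" --pt "-0.9 -19.5 0 0 0 0 -0.8" --pt "-0.9 -21.5 -1 0 0 0 -0.8" --pt "-0.95 -22.2 -3 0 0 0 -0.8" --pt "-0.95 -22.2 -3.5 0 0 0 -0.8" --pt "-0.95 -22.2 -3.5 0 0 0 -0.8" --pt "-0.95 -22.2 -3.5 0 0 0 -0.8"

```text
t: 22.45
ee_pos: [561.2, -250.4, 244.0]
orientation: [-0.65, -3.072, -0.001]
ft_force: [-0.6, 0.2, 0.8]
width: 15.6
grasp_force: 30.0
```

```bash
python3 - <<'E'
from h import *
np.set_printoptions(precision=1,suppress=True)
s=grab("scene");o=ctrl.get_obs();z=R.from_rotvec(o["orientation"]).as_matrix()[:,2]
m=proj(s,o["ee_pos"]+147*z);print(o["t"],o["ee_pos"],m,"rim centre",proj(s,np.array([562,-251.5,80])))
m=np.round(m).astype(int);V=cv2.cvtColor(s["image"],cv2.COLOR_RGB2HSV)
S,L=V[...,1],V[...,2]
for v in range(m[1]-18,m[1]+32,2):print(v,''.join('#' if b<75 else ('+' if a<90 else '.') for a,b in zip(S[v,m[0]-26:m[0]+27],L[v,m[0]-26:m[0]+27])))
E
```

```text
22.5 [ 561.7 -250.4  244.9] [146. 265.] rim centre [147.4 270.9]
247 .....................................................
249 .....................................................
251 .....................................................
253 .....................................................
255 .....................................................
257 .....................................................
259 .....................................................
261 .....................................................
263 ...................................++................
265 ................................####..++.............
267 ..............................#######................
269 .................+++##################...+...........
271 ..................+.##################.+++...........
273 .................+.##################.++++#..........
275 ..................################...+.++###.........
277 ....................###########....++++#####.........
279 ...............................++....########........
281 ............................+.+...###########........
283 ...................####.#.####################.......
285 ....................###########################......
287 ....................###########################......
289 .....................##########################......
291 ......................##########################.....
293 ......................#########################......
295 .......................########################......
```

Emit:
servo_tool --pt "0.1 -0.1 -1.5 0 0 0 -0.8" --pt "0.1 -0.1 -3 0 0 0 -0.8" --pt "0.1 -0.1 -4.5 0 0 0 -0.8" --pt "0.1 -0.1 -6 0 0 0 -0.8" --pt "0.1 -0.1 -7.5 0 0 0 -0.8" --pt "0.1 -0.1 -8.3 0 0 0 -0.8" --pt "0.1 -0.1 -8.3 0 0 0 -0.8" --pt "0.1 -0.1 -8.3 0 0 0 -0.8"

```text
t: 23.17
ee_pos: [563.0, -251.8, 162.3]
orientation: [0.65, 3.073, -0.0]
ft_force: [0.7, 0.1, -1.4]
width: 15.8
grasp_force: 30.0
```

Emit:
servo_tool --pt "-0.3 0.7 0 -3.4 -1.5 0 -0.8" --pt "-0.6 1.3 -0.2 -6.5 -2.9 0 -0.8" --pt "-0.9 1.9 -0.4 -9.5 -4.3 0 -0.8" --pt "-1.1 2.45 -0.7 -12 -5.4 0 -0.8" --pt "-1.15 2.55 -0.9 -12.4 -5.6 0 -0.8" --pt "-1.15 2.55 -0.9 -12.4 -5.6 0 -0.8" --pt "-1.15 2.55 -0.9 -12.4 -5.6 0 -0.8"

```text
t: 23.75
ee_pos: [552.0, -226.9, 153.7]
orientation: [0.618, 2.922, -0.286]
ft_force: [-0.1, 0.4, -0.2]
width: 15.5
grasp_force: 30.0
```

Emit:
servo_tool --pt "0 0 -0.1 0 0 0 -0.8" --pt "0 0 -0.2 0 0 0 -0.8" --pt "0 0 -0.2 0 0 0 -0.5" --pt "0 0 -0.2 0 0 0 -0.4" --pt "0 0 -0.2 0 0 0 -0.3" --pt "0 0 -0.2 0 0 0 0" --pt "0 0 -0.2 0 0 0 0.2" --pt "0 0 -0.2 0 0 0 0.2" --pt "0 0 -0.2 0 0 0 0.2" --pt "0 0 -0.2 0 0 0 0.2" --pt "-0.2 0.5 1.8 0 0 0 0.2" --pt "-0.5 1.2 4.8 0 0 0 0.2" --pt "-0.9 2.1 8.7 0 0 0 0.2" --pt "-1.3 2.9 12 0 0 0 0.2" --pt "-1.6 3.7 15 0 0 0 0.2" --pt "-1.6 3.7 15 0 0 0 0.2" --pt "-1.6 3.7 15 0 0 0 0.2"

```text
t: 25.17
ee_pos: [535.9, -189.6, 304.8]
orientation: [0.618, 2.918, -0.287]
ft_force: [0.1, 0.7, -0.8]
width: 52.9
grasp_force: 0.0
```

Emit:
servo_tool --pt "-6 0 2 0 0 0 0.2" --pt "-12 0 2 0 0 0 0.2" --pt "-15 0 2 0 0 0 0.2" --pt "-15 0 2 0 0 0 0.2" --pt "-15 0 2 0 0 0 0.2" --pt "-15 0 2 0 0 0 0.2"

```text
t: 25.67
ee_pos: [383.6, -189.8, 321.7]
orientation: [0.621, 2.924, -0.287]
ft_force: [0.7, -0.0, -0.0]
width: 52.8
grasp_force: 0.0
```

```bash
python3 - <<'E'
from h import *
np.set_printoptions(precision=1,suppress=True)
ref={n:cv2.imread(f"pics/{n}1.png")[:,:,::-1] for n in("scene","top")}
o=ctrl.get_obs();print(o["t"],o["ee_pos"],o["ft_force"])
for n in("scene","top"):
    d=grab(n,n+"_end.png");im=d["image"]
    D=(np.abs(im.astype(int)-ref[n]).max(2)>50).astype(np.uint8)
    D=cv2.morphologyEx(D,cv2.MORPH_CLOSE,np.ones((3,3)))
    k,l,st,c=cv2.connectedComponentsWithStats(D);print(n,[(list(map(int,s)),) for s in st[1:] if s[4]>12])
    hsv=cv2.cvtColor(im,cv2.COLOR_RGB2HSV)
    if n=="scene": 
        for z,r in(("ref",ref[n]),("now",im)):
            e=cv2.cvtColor(np.ascontiguousarray(r),cv2.COLOR_RGB2GRAY)
            print(z);[print(v,e[v,138:162:2].tolist()) for v in (207,211,225,240,262)]
E
```

```text
25.6667 [ 383.6 -189.8  321.7] [ 0.7 -0.  -0. ]
scene [([31, 0, 56, 22, 741],), ([301, 0, 7, 14, 44],), ([97, 7, 16, 18, 120],), ([8, 13, 14, 15, 78],), ([272, 13, 5, 5, 17],), ([32, 25, 6, 14, 61],), ([80, 27, 51, 74, 1558],), ([28, 40, 44, 25, 244],), ([3, 43, 20, 35, 177],), ([57, 60, 14, 5, 27],), ([29, 64, 37, 57, 445],), ([97, 103, 4, 9, 19],), ([0, 102, 272, 154, 8477],), ([41, 123, 13, 11, 88],), ([0, 130, 46, 34, 792],), ([78, 140, 24, 19, 200],), ([318, 148, 5, 8, 23],), ([230, 217, 11, 14, 109],), ([208, 224, 19, 25, 301],), ([241, 228, 15, 22, 148],), ([228, 245, 9, 7, 54],), ([0, 291, 59, 44, 1355],)]
ref
207 [122, 123, 125, 130, 131, 125, 114, 113, 115, 117, 113, 111]
211 [125, 122, 110, 107, 118, 104, 94, 112, 112, 113, 114, 114]
225 [106, 106, 99, 94, 90, 81, 76, 87, 104, 112, 110, 114]
240 [110, 110, 113, 102, 91, 87, 80, 80, 110, 112, 111, 105]
262 [104, 100, 90, 86, 87, 91, 85, 78, 79, 86, 89, 107]
now
207 [121, 121, 123, 132, 133, 123, 114, 115, 115, 116, 114, 109]
211 [126, 119, 95, 103, 110, 95, 89, 113, 112, 113, 112, 113]
225 [107, 104, 101, 88, 88, 81, 78, 94, 105, 107, 109, 107]
240 [110, 109, 110, 96, 87, 85, 75, 81, 108, 108, 108, 100]
262 [103, 98, 88, 85, 84, 90, 83, 80, 80, 85, 84, 105]
top [([268, 185, 26, 20, 194],), ([289, 196, 9, 8, 57],), ([157, 200, 8, 4, 23],), ([260, 203, 4, 6, 18],), ([278, 207, 25, 21, 210],), ([265, 209, 13, 13, 94],), ([109, 258, 385, 126, 23812],), ([0, 310, 47, 59, 1480],)]
```

```bash
python3 -c "
from workcell import ctrl
print(ctrl.close_job())"
```

```text
the job is handed in; nothing more can be done
None
```

The job is handed in at about 26 s: the last stone was released inside the bowl below the rim, the rod made about 3.8 clockwise turns near the floor (30–34 mm from the centre), all eight pieces stayed in, the bowl did not move, and the rod is back in its pot, thick end down.

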